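# Clip the plaque case shut and put it away in the drawer

## Robot

A 7-joint arm with a two-finger parallel gripper is mounted at the origin on the work surface. World frame = base frame: x ahead of the robot, y to its left, z up, the work surface at z = 0. Lengths are in m, angles in rad, forces in N, time in s.
With the tool pointing down it reaches from about 0.425 to 0.925 m from the base axis. Payload 6.8 kg.
Tool frame: the origin (TCP) lies at the very end of the fingers, on their centre line; the grasp point (between the pads) lies r.grasp_offset behind it (r.grasp_offset is the distance from the TCP to the grasp point, in m); z points along the fingers, y is the direction in which the jaws open and shut (so a half turn about z gives the same grasp; the last joint's range is limited). The gripper opens to 85 mm and grips with 20 to 120 N. Pads are 22 mm wide; open, the fingers measure 114 mm over their backs; the gripper's body (76 mm by 85 mm) begins 54 mm behind the grasp point. The pads swing forward as they close: fully open they stand 13 mm farther back than shut.
Start: joints at [-1.406, 0.477, 0.022, 1.555, -0.011, 1.109, -0.083], TCP at [0.182, 0.65, 0.231] pointing down, gripper open.
Joint ranges: [-2.96, 2.96], [-0.34, 2.1], [-1.41, 1.46], [0.24, 2.44], [-1.37, 4.51], [0.17, 1.92], [-2.96, 2.96]. Speed limits (rad/s): [2.39, 2.39, 3.14, 3.14, 3.14, 3.14, 3.14].

## Interface

Orientations are given as a rotation vector (axis times angle).
In Python, from bench import r gives the robot as it stands.
- The arm moves only by the shell command python3 -m jog 'ROWS' [FORCE]. ROWS is JSON, one flat list of numbers, 7 for each row, row after row: the turn, a rotation vector about the tool's x, y, z normalised to -1 to 1, where 1 is 180 degrees, then the shift along the tool's x, y, z normalised to -1 to 1, where 1 is 200 mm, then the opening, from 0 (shut) to 1 (fully open). In form: [wx, wy, wz, x, y, z, hand, wx, wy, wz, x, y, z, hand, ...]. A call has 1 to 12 rows; each row is the pose to reach, as a shift and turn from the pose measured when the call began, along the tool's axes at that moment, turning the shorter way round; what a row does not reach only later rows make up. A row lasts 1/10 s, in which the tool goes at most 50 mm and 8.59 degrees, less where a joint would pass 70% of its speed; a pose out of reach is approached as far as the arm can. A call with a number of a shift or a turn outside -1 to 1 is refused whole. A call with a gripper value outside its range is refused whole. The fingers move at their own pace and stop on an object; FORCE is the grip in N (left out, the last holds). Time passes only in rows, so rows that repeat a pose let the fingers close. It gives the time, the measured TCP pose, the force and the opening at its end, in the units of the state.
- r.get_obs(): the state, without advancing time (a new reading comes with each control period).
- r.grab_frame(name): name is "scene" or "top"; returns the picture (480x640x3 uint8, red, green, blue); there is no depth.
- r.calibration(name): a dict with "K" (3x3 intrinsics, pixels), "origin" and "rotation" of the camera in the world. Camera axes: x right, y up, looking along -z (the intrinsics and any distortion apply to the point x, -y, -z); pixel columns grow to the right and rows downward; lengths in m; the calibration is good to about 2 mm. A picture is of the moment at which its call begins. calibration takes no time and is no camera call.
- r.hand_in(): hands the job in, once; it reports no verdict.
The state is a dict: "clock": time; "joints": joint angles; "qvel": joint speeds; "tau": joint torques, N m; "tcp_pos": TCP position; "orientation": TCP orientation; "contact_force": force on the tool from outside, world axes, zero at the start; "moment": the same for the moment, N m; "grip_width": finger opening in m.
Only numpy, scipy, OpenCV 4.12 (cv2) and the standard library are available. Lean on these libraries where they do the work, as an engineer would, in place of code of your own. Each camera call takes 0.05 s, during which the arm holds its last target.

## Task

Fold down both clip flaps on the lid of the plaque case, one on each end, so that they lie against its ends. Then set the case down upright, without dropping it, in the empty wide bay of the chip cabinet's open drawer and slide the drawer fully shut. Leave the dice, buttons, loose plaques and chip cup where they are.

Things in the scene. Friction and masses are not known exactly. Their poses are not given: they have to be found in the camera images.
- case_center (a point): Centre (24 mm above the underside) of the plaque case on the counter: clear box with a stack of plaques inside, clear lid with a white rim, seated. Axes: x along its length, y across, z up. Body 110 (x) x 62 (y) x 37 mm, lid 114 x 64 mm, its top 48 mm above the underside; 121 mm long over both clips when down. Grip the long sides (no flaps there). Flap hinge lines along y at x = -57 and +57 mm, 18 mm above this centre.
- case: The same plaque case, about 0.3 to 0.5 kg; origin at the centre of its underside, axes as for its centre.
- clip_near (a joint): Angle of the clip flap on the -x end of the case's lid, rad: 0 = folded down flat against the end, 1.57 = straight out level, 1.9 = stop. The flap is a white plate 40 mm wide (along y), 3 mm thick, reaching 26 mm from the hinge line. Its hinge has 0.015 N m of friction and no spring: it stays where it is left. Press it down, then in against the end; 1 to 3 N is enough.
- clip_far (a joint): The same for the like clip flap on the +x end of the case's lid.
- clip_near_edge (a point): Middle of the free edge of the flap clip_near.
- clip_far_edge (a point): Middle of the free edge of the flap clip_far.
- drawer (a joint): How far the drawer stands open, m: 0 = fully home, 0.20 = stop. 1.5 N of friction and some damping; it stays where it is left. It is the only drawer of the grey chip cabinet (320 wide, 280 deep, top 185 mm above the counter; a chip rack on the rear of its top adds 45 mm; frosted sliding doors below the drawer are not used).
- handle (a point): Centre of the drawer's bar handle: level steel bar 110 mm long, about 12 mm thick, 35 mm in front of the drawer's front panel, 137 mm above the counter; moves with the drawer. Axes: x into the cabinet (the way it closes), y along the bar to the left, z up. Front panel 320 wide, 14 mm thick, from 93 to 176 mm above the counter.
- bay (a point): Point on the floor of the drawer's wide empty bay, at the inside of the front panel, midway across the bay, 100 mm above the counter; moves with the drawer, axes as the handle's. Bay 220 long (x 0 to 220 mm) and 198 wide (y -99 to +99 mm), walls 43, divider 40 mm high. Open by q, only x = 0 to q is clear of the cabinet, whose top covers the rest, 77 mm above the floor. The narrow bay at +y is full of plaques.
- die_a_center (a point): Bystander, leave alone: centre of the first of a pair of translucent red dice, 19 mm cube.
- die_b_center (a point): Bystander, leave alone: centre of the second translucent red die, 19 mm cube.
- lammer_center (a point): Bystander, leave alone: centre of the black lammer button, disc 32 mm across, 5 mm thick.
- dealer_center (a point): Bystander, leave alone: centre of the pewter dealer button, disc 62 mm across, 14 mm thick.
- cup_center (a point): Bystander, leave alone: centre of the round grey rubber chip cup standing on the counter, 72 mm across, 72 mm high.
- plaque_a_center (a point): Bystander, leave alone: centre of the loose blue ceramic plaque lying flat, 83 x 50 x 6 mm.
- plaque_b_center (a point): Bystander, leave alone: centre of the loose blue ceramic plaque lying flat, 83 x 50 x 6 mm.
- plaque_c_center (a point): Bystander, leave alone: centre of the loose blue ceramic plaque lying flat, 83 x 50 x 6 mm.
Things that resemble listed ones, but are neither listed nor needed, are in the scene too. Of the things like the case, leave any that is green; of the rest the smaller one is meant.

How it is judged:
On the way, in this order (a step that is already met when the one before it is completed fails the run):
1. both clip flaps are folded down against the ends of the case (value of joint each of clip_near, clip_far below 0.15 rad), for 0.2 s.
2. the clipped case stands upright on the floor of the drawer's wide bay, let go, the drawer still open (all of step 1 and x of case_center in the frame of bay between 0.025 and 0.195 m and y of case_center in the frame of bay between -0.07 and 0.07 m and z of case_center in the frame of bay between 0.015 and 0.031 m and angle between case_center's own z axis and vertical below 0.1 rad and value of joint drawer above 0.1 m and contact force between the fingers and case below 0.1 N), for 0.2 s.
At the end, for the whole second after the job is handed in: The drawer is fully home (open by less than 5 mm) with the case at rest on the floor of its wide bay, upright within 0.1 rad, both clip flaps folded down (each under 0.15 rad from the end of the case) (all of step 1 and x of case_center in the frame of bay between 0.025 and 0.195 m and y of case_center in the frame of bay between -0.07 and 0.07 m and z of case_center in the frame of bay between 0.015 and 0.031 m and angle between case_center's own z axis and vertical below 0.1 rad and value of joint drawer below 0.005 m and linear speed of case below 0.02 m/s); the robot touches nothing.
It fails at once if the case is let go more than 20 mm above the floor of the drawer (x of case_center in the frame of bay between 0 and 0.22 m and y of case_center in the frame of bay between -0.099 and 0.099 m and z of case_center in the frame of bay above 0.044 m and contact force between the fingers and case below 0.02 N).
It fails at once if a bystander is shifted by more than 25 mm (distance of any of die_a_center, die_b_center, lammer_center, dealer_center, cup_center, plaque_a_center, plaque_b_center, plaque_c_center from where it was at the start of the episode above 0.025 m).
It also fails if it takes over 70 s, if anything falls off the work surface, if the arm or the gripper's body presses on something with over 40 N, if the wrist force passes 120 N, or if a joint passes its speed limit or range.

## Working session

There is one attempt and no reset: what is moved stays moved. The work goes in short steps, Python scripts to look and compute and a shell command to move; the robot and the scene stay as the last step left them, time stands still between calls to the robot, and variables do not carry over. Pictures are saved under pics/ and viewed, and the job is handed in when it is done.

```bash
ls; mkdir -p pics; python3 - <<'E'
from bench import r
import cv2
o=r.get_obs()
for k,v in o.items(): print(k,v)
print(r.grasp_offset)
for n in("scene","top"):
    c=r.calibration(n);print(n,c)
    cv2.imwrite(f"pics/{n}0.png",r.grab_frame(n)[:,:,::-1])
E
```

```text
pics
clock 0.0
joints [-1.4061035   0.47778041  0.02234733  1.55646317 -0.01151507  1.10930904
 -0.08311746]
qvel [-1.52074267e-03  5.46178178e-05  5.23258589e-04 -1.73370205e-04
 -1.14862113e-03  4.98653406e-04  1.57027828e-03]
tau [ 1.11590607e-04 -5.96457553e+01  1.60776079e+00 -2.81193209e+01
  1.23969972e-02  9.47008986e-03  1.76664128e-05]
tcp_pos [0.18171338 0.64945669 0.23033412]
orientation [-4.27172276e-01 -3.11228898e+00  2.87073873e-03]
contact_force [ 0.08072294 -0.2097982   0.33949903]
moment [-0.06557116  0.00268851  0.02424625]
grip_width 0.08511250816500664
0.0187
scene {'K': array([[519.16481223,   0.        , 312.17588809],
       [  0.        , 519.16481223, 230.23555414],
       [  0.        ,   0.        ,   1.        ]]), 'origin': array([ 1.02182256, -0.43722527,  0.95744192]), 'rotation': array([0.53330204, 0.27342224, 0.96219131])}
top {'K': array([[572.37884023,   0.        , 319.83995409],
       [  0.        , 572.37884023, 237.36144258],
       [  0.        ,   0.        ,   1.        ]]), 'origin': array([ 0.38143006, -0.09733666,  1.29817722]), 'rotation': array([ 0.09989085, -0.10001404, -1.59832796])}
```

View pics/scene0.png

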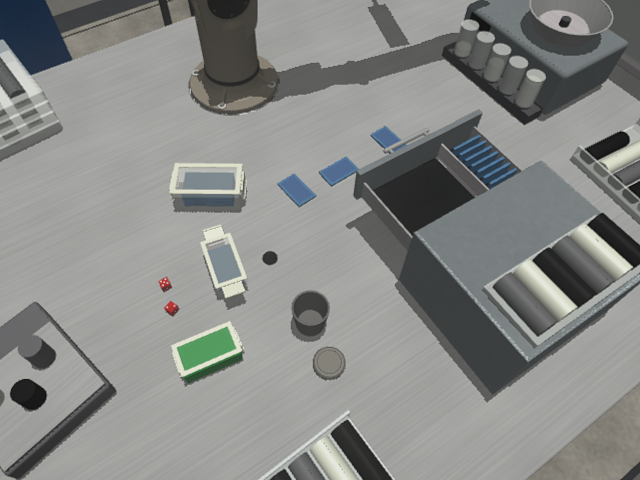

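View pics/top0.png

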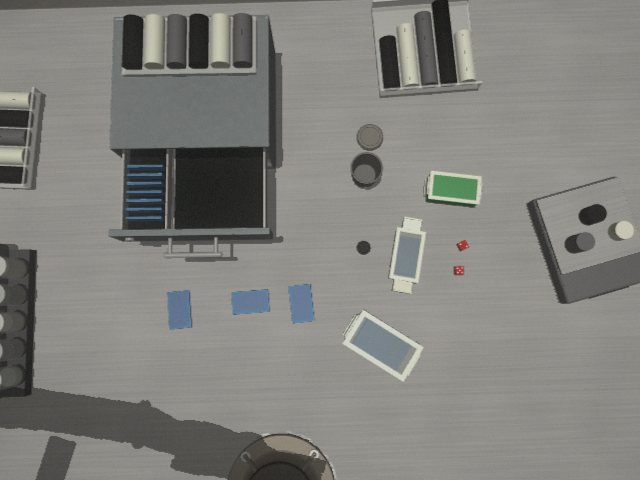

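```bash
cat > h.py <<'E'
import numpy as np, cv2
from scipy.spatial.transform import Rotation as R
from bench import r
def cam(n):
    c=r.calibration(n); return c["K"],np.array(c["origin"]),R.from_rotvec(c["rotation"]).as_matrix()
def px2w(n,u,v,z):
    K,o,M=cam(n); d=np.linalg.inv(K)@[u,v,1]; d=M@np.array([d[0],-d[1],-d[2]])
    return o+d*(z-o[2])/d[2]
def w2px(n,p):
    K,o,M=cam(n); q=M.T@(np.array(p)-o); q=K@np.array([q[0],-q[1],-q[2]]); return q[:2]/q[2]
def tri(uv1,uv2):
    rows=[];rhs=[]
    for n,(u,v) in(("scene",uv1),("top",uv2)):
        K,o,M=cam(n); d=np.linalg.inv(K)@[u,v,1]; d=M@np.array([d[0],-d[1],-d[2]]); d/=np.linalg.norm(d)
        P=np.eye(3)-np.outer(d,d); rows.append(P); rhs.append(P@o)
    return np.linalg.lstsq(np.vstack(rows),np.hstack(rhs),rcond=None)[0]
def crop(src,dst,x0,y0,w,h,s):
    i=src if not isinstance(src,str) else cv2.imread(src); c=i[y0:y0+h,x0:x0+w]
    cv2.imwrite(dst,cv2.resize(c,None,fx=s,fy=s,interpolation=cv2.INTER_CUBIC))
E
python3 - <<'E'
from h import *
crop("pics/top0.png","pics/c1.png",370,205,80,100,6)
crop("pics/scene0.png","pics/c2.png",190,215,90,90,6)
crop("pics/top0.png","pics/c3.png",100,130,190,140,4)
E
```

```text
(no output)
```

View pics/c1.png

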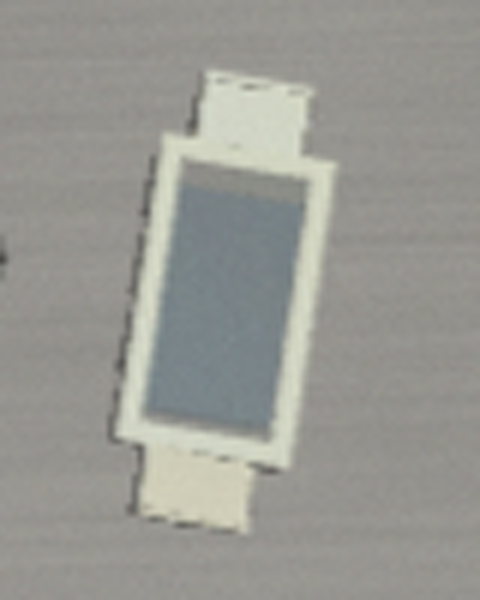

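View pics/c2.png

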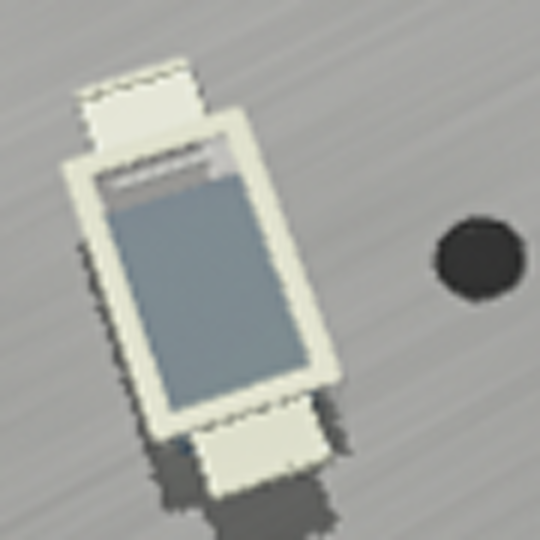

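View pics/c3.png

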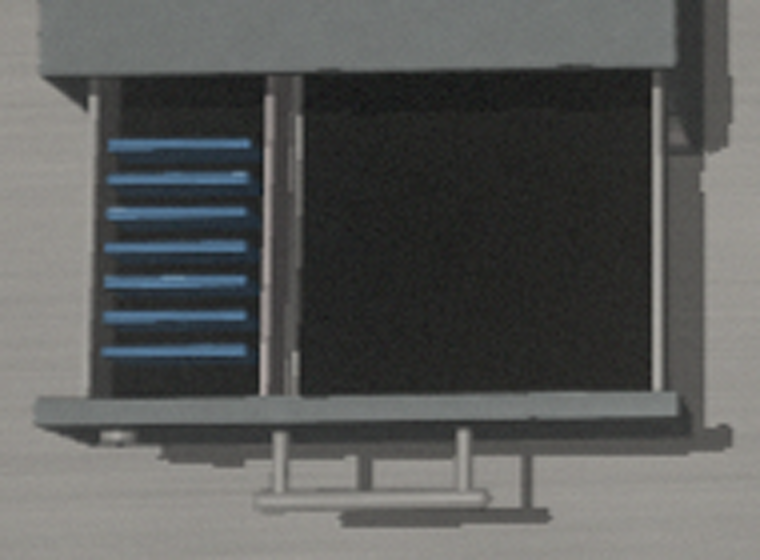

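```bash
python3 - <<'E'
from h import *
np.set_printoptions(precision=4,suppress=True)
T=lambda x,y,z:px2w("top",370+x/6,205+y/6,z)
S=lambda x,y,z:px2w("scene",190+x/6,215+y/6,z)
t=[T(x,y,.048) for x,y in((165,133),(337,160),(292,468),(117,437))]
s=[S(x,y,.048) for x,y in((155,440),(342,380),(240,108),(65,162))]
for q in(t,s):
    q=np.array(q);print(q,"c",q.mean(0)); 
    for i in range(4): print(np.linalg.norm(q[i]-q[i-1]),end=" ")
    print()
    d=(q[0]+q[1]-q[2]-q[3]) if q is not None else 0
    print("ang",np.degrees(np.arctan2(d[1],d[0])))
print("far edge tri",tri((190+270/6,215+478/6),(370+259/6,205+81/6)))
print("near edge tri",tri((190+132/6,215+78/6),(370+192/6,205+523/6)))
D=lambda x,y,z:px2w("top",100+x/4,130+y/4,z)
print("panel inner edge",D(300,397,.176),D(660,393,.176), "ends",D(35,405,.176),D(678,400,.176))
print("panel front edge",D(300,423,.176),D(660,416,.176))
print("R wall",D(654,390,.143),D(653,75,.143),"div",D(299,390,.140),D(302,80,.140))
print("handle",D(255,500,.143),D(490,497,.143))
print("cab edge",D(42,76,.185),D(674,66,.185))
print("handle tri scene", [px2w("scene",u,v,.143) for u,v in((387,152),(427,132))])
for nm,u,v,z in(("dieA",459,270.5,.02),("dieB",463,245,.02),("lam",363.5,247.5,.005),("cup",366,161,.072),("dealer",370,136,.014),("pA",302,303,.006),("pB",250,302,.006),("bigcase",383,344,.05),("green",454,189,.05)):
    print(nm,px2w("top",u,v,z))
E
```

```text
[[ 0.5583 -0.2718  0.048 ]
 [ 0.5464 -0.3344  0.048 ]
 [ 0.4341 -0.3121  0.048 ]
 [ 0.4472 -0.2491  0.048 ]] c [ 0.4965 -0.2918  0.048 ]
0.11334805469852487 0.06378542947329609 0.11448457168256515 0.06435942677619659 
ang -11.396125705243934
[[ 0.5456 -0.3342  0.048 ]
 [ 0.5596 -0.2728  0.048 ]
 [ 0.448  -0.25    0.048 ]
 [ 0.4348 -0.3106  0.048 ]] c [ 0.497  -0.2919  0.048 ]
0.11323942492140164 0.06298957475367689 0.11380903098739006 0.06201212361543928 
ang -11.776205171156512
far edge tri [ 0.5767 -0.3085  0.045 ]
near edge tri [ 0.4153 -0.2751  0.046 ]
panel inner edge [0.5492 0.1867 0.176 ] [0.5459 0.0085 0.176 ] ends [0.5492 0.3179 0.176 ] [ 0.5421 -0.0004  0.176 ]
panel front edge [0.5362 0.1867 0.176 ] [0.5344 0.0087 0.176 ]
R wall [0.5523 0.0146 0.143 ] [0.7175 0.0123 0.143 ] div [0.5582 0.1964 0.14  ] [0.7212 0.1952 0.14  ]
handle [0.5021 0.2178 0.143 ] [0.5    0.0987 0.143 ]
cab edge [0.714  0.3139 0.185 ] [ 0.7096 -0.0023  0.185 ]
handle tri scene [array([0.5091, 0.0991, 0.143 ]), array([0.5109, 0.2061, 0.143 ])]
dieA [ 0.4604 -0.4084  0.02  ]
dieB [ 0.5174 -0.4208  0.02  ]
lam [ 0.52   -0.1984  0.005 ]
cup [ 0.7036 -0.2061  0.072 ]
dealer [ 0.7779 -0.2229  0.014 ]
pA [ 0.3989 -0.0555  0.006 ]
pB [0.4046 0.0611 0.006 ]
bigcase [ 0.3057 -0.2285  0.05  ]
green [ 0.6398 -0.4009  0.05  ]
```

```bash
cat >> h.py <<'E'
np.set_printoptions(precision=4,suppress=True)
def down(yawx,flip=False):
    """tool down, tool x axis along angle yawx (rad)"""
    a=yawx+(np.pi if flip else 0)
    x=np.array([np.cos(a),np.sin(a),0]); z=np.array([0,0,-1.]); return np.column_stack([x,np.cross(z,x),z])
def rel(p,Rt):
    o=r.get_obs(); A=R.from_rotvec(o["orientation"]).as_matrix()
    rv=R.from_matrix(A.T@Rt).as_rotvec()/np.pi; s=A.T@(np.array(p)-o["tcp_pos"])/.2
    print("turn",rv.round(4),"shift",s.round(4),"deg",np.degrees(np.linalg.norm(rv)*np.pi).round(1)); return rv,s
def st():
    o=r.get_obs(); A=R.from_rotvec(o["orientation"]).as_matrix()
    print("t",round(o["clock"],2),"tcp",o["tcp_pos"],"xyaw",np.degrees(np.arctan2(A[1,0],A[0,0])).round(2),"z",A[:,2],"F",o["contact_force"],"w",round(o["grip_width"],4),"q7",o["joints"])
CA=np.radians(-11.6); CC=np.array([.4968,-.2919])
CX=np.array([np.cos(CA),np.sin(CA)]);CY=np.array([-CX[1],CX[0]])
E
python3 - <<'E'
from h import *
st()
rel([.42,.40,.26],down(CA,True))
rel([.42,.40,.26],down(CA,False))
E
```

```text
t 0.1 tcp [0.1817 0.6495 0.2304] xyaw 164.37 z [-0.0003 -0.0017 -1.    ] F [-0.4218  0.3619 -0.3174] w 0.0857 q7 [-1.4061  0.4777  0.0223  1.5564 -0.0115  1.1093 -0.0831]
turn [-0.0005  0.     -0.0224] shift [-1.4835 -0.8807 -0.1463] deg 4.0
turn [0.     0.0008 0.9776] shift [-1.4835 -0.8807 -0.1463] deg 176.0
```

```bash
python3 -m jog '[0,0,-0.022,-1,-0.6,-0.15,0, 0,0,-0.022,-1,-0.6,-0.15,0, 0,0,-0.022,-1,-0.6,-0.15,0, 0,0,-0.022,-1,-0.6,-0.15,0, 0,0,-0.022,-1,-0.6,-0.15,0, 0,0,-0.022,-1,-0.6,-0.15,0, 0,0,-0.022,-1,-0.6,-0.15,0]'
python3 - <<'E'
from h import *
st()
rel([.50,.1,.26],down(CA,True))
E
```

```text
clock: 0.8
tcp_pos: [0.3425, 0.4795, 0.2606]
orientation: [-0.323, -3.125, 0.003]
contact_force: [-0.6, 0.5, -0.0]
grip_width: 0.0
t 0.8 tcp [0.3425 0.4795 0.2606] xyaw 168.21 z [-0.0006 -0.0016 -1.    ] F [-0.6357  0.5177 -0.0464] w 0.0 q7 [-1.1113  0.3101  0.069   1.7365 -0.0233  1.0974  0.3301]
turn [-0.0005 -0.0001 -0.0011] shift [-1.1585 -1.6964  0.0054] deg 0.2
```

Good tracking. Two more hops toward the near flap.

```bash
python3 -m jog '[0,0,-0.001,-0.6,-1,0,0, 0,0,-0.001,-0.6,-1,0,0, 0,0,-0.001,-0.6,-1,0,0, 0,0,-0.001,-0.6,-1,0,0, 0,0,-0.001,-0.6,-1,0,0, 0,0,-0.001,-0.6,-1,0,0]'
python3 -m jog '[0,0,0,0,-1,0,0, 0,0,0,0,-1,0,0, 0,0,0,0,-1,0,0, 0,0,0,0,-1,0,0, 0,0,0,0,-1,0,0]'
python3 - <<'E'
from h import *
st()
p=CC-.081*CX
rel([*p,.10],down(CA,True))
E
```

```text
clock: 1.4
tcp_pos: [0.4201, 0.2554, 0.2607]
orientation: [-0.326, -3.124, 0.005]
contact_force: [-0.4, 0.6, 0.1]
grip_width: 0.0002
clock: 1.9
tcp_pos: [0.3772, 0.0565, 0.261]
orientation: [-0.332, -3.122, 0.006]
contact_force: [-0.2, 0.5, -0.3]
grip_width: 0.0001
t 1.9 tcp [0.3772 0.0565 0.261 ] xyaw 167.87 z [-0.0021 -0.0034 -1.    ] F [-0.1544  0.4812 -0.2887] w 0.0001 q7 [-0.6599 -0.0817  0.3293  2.1767  0.0334  1.0455  1.0105]
turn [-0.0012 -0.0004 -0.003 ] shift [-0.547  -1.578   0.8102] deg 0.6
```

```bash
python3 -m jog '[0,0,-0.003,-0.55,-1,0,0, 0,0,-0.003,-0.55,-1,0,0, 0,0,-0.003,-0.55,-1,0,0, 0,0,-0.003,-0.55,-1,0,0, 0,0,-0.003,-0.55,-1,0,0, 0,0,-0.003,-0.55,-1,0,0]'
python3 - <<'E'
from h import *
st()
p=CC-.081*CX
rel([*p,.10],down(CA,True))
E
```

```text
clock: 2.5
tcp_pos: [0.4446, -0.1642, 0.2618]
orientation: [-0.321, -3.124, 0.01]
contact_force: [0.3, -1.0, 0.2]
grip_width: -0.0001
t 2.5 tcp [ 0.4446 -0.1642  0.2618] xyaw 168.25 z [-0.0014 -0.006  -1.    ] F [ 0.273  -0.9954  0.2202] w -0.0001 q7 [-0.3793  0.1081  0.6551  2.0165 -0.0691  1.04    1.6737]
turn [-0.002  -0.     -0.0008] shift [ 0.0193 -0.5682  0.8125] deg 0.4
```

```bash
python3 -m jog '[-0.002,0,-0.001,0.02,-0.57,0,0, -0.002,0,-0.001,0.02,-0.57,0,0, -0.002,0,-0.001,0.02,-0.57,0,0, -0.002,0,-0.001,0.02,-0.57,0.4,0, -0.002,0,-0.001,0.02,-0.57,0.7,0, -0.002,0,-0.001,0.02,-0.57,0.82,0, -0.002,0,-0.001,0.02,-0.57,0.82,0, -0.002,0,-0.001,0.02,-0.57,0.82,0]'
python3 - <<'E'
from h import *
st()
p=CC-.081*CX
rel([*p,.02],down(CA,True))
crop(r.grab_frame("scene")[:,:,::-1],"pics/s1.png",120,150,240,180,3)
E
```

```text
clock: 3.3
tcp_pos: [0.4171, -0.2737, 0.0969]
orientation: [-0.312, -3.121, -0.003]
contact_force: [-0.7, -0.8, -0.4]
grip_width: -0.0001
t 3.3 tcp [ 0.4171 -0.2737  0.0969] xyaw 168.57 z [-0.0044  0.0022 -1.    ] F [-0.6915 -0.7834 -0.3873] w -0.0001 q7 [-0.0392  0.4383  0.6183  2.1155 -0.3891  0.7044  2.2084]
turn [ 0.0004 -0.0015  0.001 ] shift [-0.0055 -0.0097  0.3845] deg 0.3
```

View pics/s1.png

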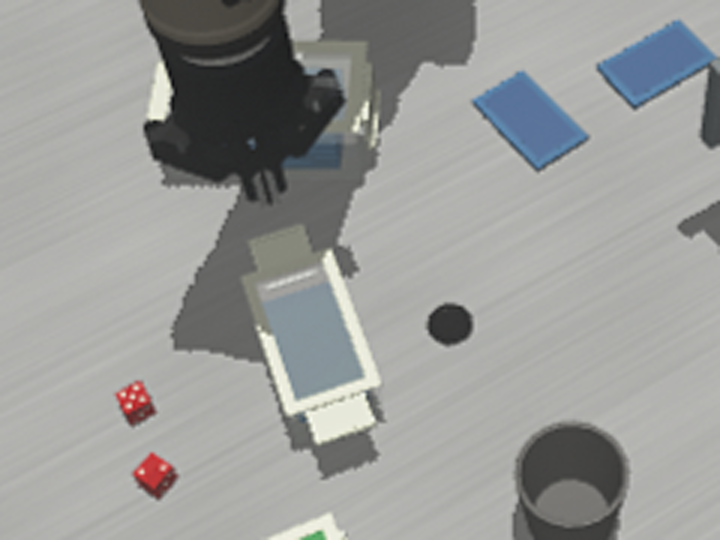

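```bash
python3 -m jog '[0,-0.001,0.001,-0.005,-0.01,0.2,0, 0,-0.001,0.001,-0.005,-0.01,0.25,0, 0,-0.001,0.001,-0.005,-0.01,0.3,0, 0,-0.001,0.001,-0.005,-0.01,0.34,0, 0,-0.001,0.001,-0.005,-0.01,0.38,0, 0,-0.001,0.001,-0.005,-0.01,0.4,0, 0,-0.001,0.001,-0.005,-0.01,0.4,0]'
python3 - <<'E'
from h import *
st()
p=CC-.0725*CX
rel([*p,.018],down(CA,True))
crop(r.grab_frame("scene")[:,:,::-1],"pics/s2.png",170,190,140,120,5)
crop(r.grab_frame("top")[:,:,::-1],"pics/t2.png",350,195,120,110,6)
E
```

```text
clock: 4.05
tcp_pos: [0.4186, -0.277, 0.0186]
orientation: [0.319, 3.123, 0.001]
contact_force: [-0.6, -0.3, 0.5]
grip_width: -0.0001
t 4.05 tcp [ 0.4186 -0.277   0.0186] xyaw 168.34 z [ 0.0019  0.0001 -1.    ] F [-0.6063 -0.3481  0.477 ] w -0.0001 q7 [ 0.0716  0.5735  0.4929  2.142  -0.5234  0.5418  2.3215]
turn [ 0.0002  0.0006 -0.0003] shift [-0.0353  0.0059  0.0033] deg 0.1
```

View pics/s2.png

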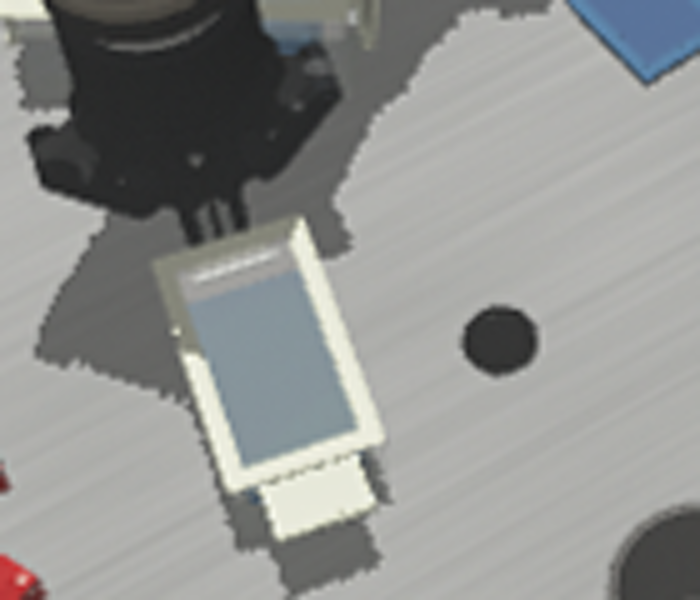

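View pics/t2.png

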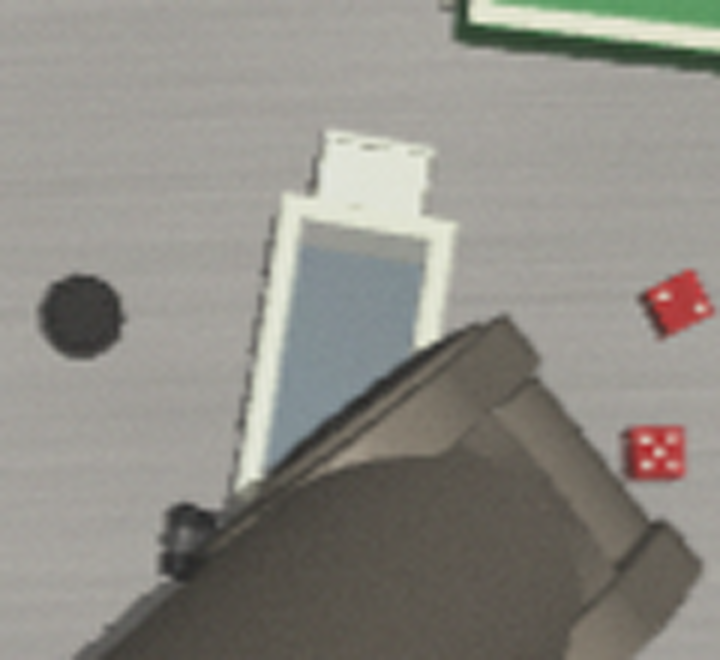

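```bash
python3 -m jog '[0,0,0,-0.02,0.005,0,0, 0,0,0,-0.03,0.005,0,0, 0,0,0,-0.04,0.005,0,0, 0,0,0,-0.04,0.005,0,0]'
python3 -m jog '[0,0,0,-0.01,0,0,0, 0,0,0,-0.01,0,0,0]'
python3 - <<'E'
from h import *
st()
print((r.get_obs()["tcp_pos"][:2]-CC)@CX)
E
```

```text
clock: 4.55
tcp_pos: [0.427, -0.2777, 0.019]
orientation: [0.318, 3.123, 0.0]
contact_force: [-1.0, 1.1, 0.1]
grip_width: -0.0001
clock: 4.75
tcp_pos: [0.4279, -0.2779, 0.0189]
orientation: [0.319, 3.125, 0.002]
contact_force: [-4.8, 1.1, 4.3]
grip_width: -0.0002
t 4.75 tcp [ 0.4279 -0.2779  0.0189] xyaw 168.34 z [ 0.0005  0.001  -1.    ] F [-4.7533  1.1408  4.2777] w -0.0002 q7 [ 0.065   0.5834  0.4958  2.1219 -0.5223  0.5557  2.3111]
-0.07028341154158078
```

```bash
python3 -m jog '[0,0,0,0.03,0,0,0, 0,0,0,0.06,0,0,0, 0,0,0,0.06,0,-0.2,0, 0,0,0,0.06,0,-0.4,0, 0,0,0,-0.2,0,-0.45,0, 0,0,0,-0.45,0,-0.45,0, 0,0,0,-0.7,0,-0.45,0, 0,0,0,-0.77,0,-0.45,0, 0,0,0,-0.77,0,-0.45,0]'
python3 - <<'E'
from h import *
st()
rel([*(CC+.082*CX),.02],down(CA,True))
crop(r.grab_frame("scene")[:,:,::-1],"pics/s3.png",170,190,140,120,5)
crop(r.grab_frame("top")[:,:,::-1],"pics/t3.png",350,195,120,110,6)
E
```

```text
clock: 5.65
tcp_pos: [0.5816, -0.3088, 0.1087]
orientation: [0.315, 3.123, 0.0]
contact_force: [-0.1, 1.4, 1.0]
grip_width: 0.0001
t 5.65 tcp [ 0.5816 -0.3088  0.1087] xyaw 168.5 z [ 0.0026  0.     -1.    ] F [-0.0589  1.4099  0.9923] w 0.0001 q7 [-0.0162  0.6495  0.5948  1.7304 -0.4495  0.8988  2.139 ]
turn [0.0002 0.0008 0.0005] shift [ 0.0235 -0.0027  0.4434] deg 0.2
```

View pics/s3.png

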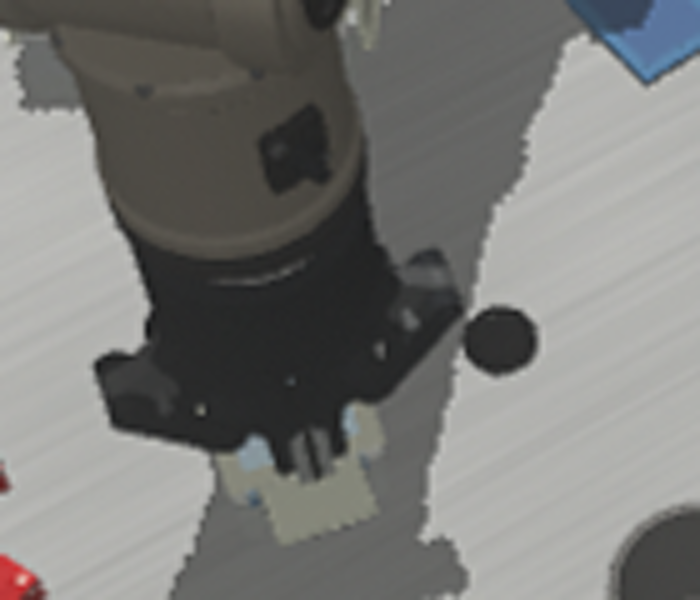

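View pics/t3.png

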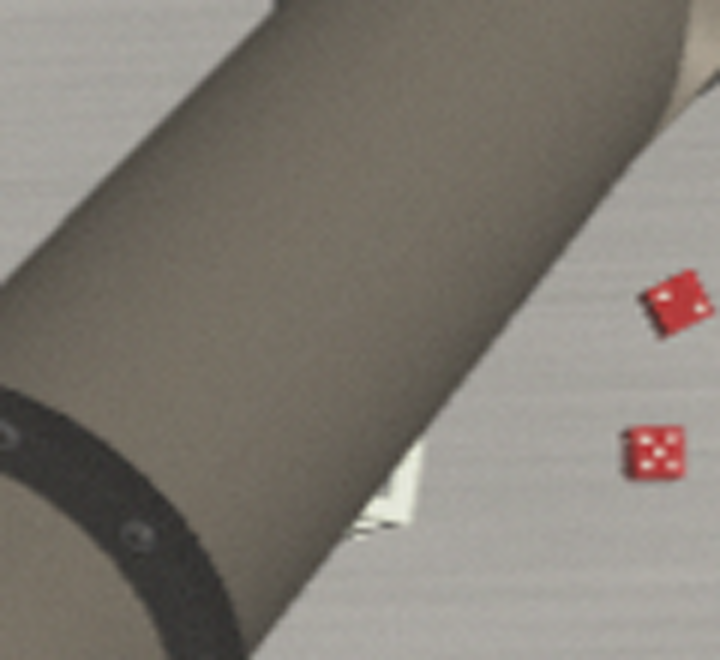

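```bash
python3 -m jog '[0,0.001,0,0.02,-0.003,0.2,0, 0,0.001,0,0.02,-0.003,0.27,0, 0,0.001,0,0.02,-0.003,0.32,0, 0,0.001,0,0.02,-0.003,0.37,0, 0,0.001,0,0.02,-0.003,0.42,0, 0,0.001,0,0.02,-0.003,0.45,0, 0,0.001,0,0.02,-0.003,0.45,0]'
python3 -m jog '[0,0,0,0.02,0,0,0, 0,0,0,0.035,0,0,0, 0,0,0,0.045,0,0,0, 0,0,0,0.045,0,0,0]'
python3 - <<'E'
from h import *
st()
print((r.get_obs()["tcp_pos"][:2]-CC)@CX)
E
```

```text
clock: 6.45
tcp_pos: [0.5734, -0.3087, 0.0179]
orientation: [-0.319, -3.121, -0.003]
contact_force: [-0.0, -0.5, 0.4]
grip_width: 0.0001
clock: 6.85
tcp_pos: [0.5643, -0.3069, 0.0183]
orientation: [-0.32, -3.121, -0.003]
contact_force: [-0.1, -0.8, 0.7]
grip_width: -0.0001
t 6.85 tcp [ 0.5643 -0.3069  0.0183] xyaw 168.31 z [-0.004   0.0021 -1.    ] F [-0.0753 -0.7547  0.7133] w -0.0001 q7 [ 0.0371  0.7466  0.5193  1.7998 -0.5232  0.7408  2.2052]
0.0691609160484324
```

```bash
python3 -m jog '[0,0,0,0.006,0,0,0, 0,0,0,0.008,0,0,0]'
python3 -m jog '[0,0,0,0.008,0,0,0, 0,0,0,0.008,0,0,0]'
python3 - <<'E'
from h import *
st()
print((r.get_obs()["tcp_pos"][:2]-CC)@CX)
crop(r.grab_frame("scene")[:,:,::-1],"pics/s4.png",170,190,140,120,5)
E
```

```text
clock: 7.05
tcp_pos: [0.5631, -0.3066, 0.0186]
orientation: [-0.32, -3.122, -0.002]
contact_force: [2.9, 0.1, 0.2]
grip_width: -0.0005
clock: 7.25
tcp_pos: [0.5615, -0.3063, 0.0187]
orientation: [-0.32, -3.122, -0.002]
contact_force: [1.4, 0.2, -0.6]
grip_width: -0.0001
t 7.25 tcp [ 0.5615 -0.3063  0.0187] xyaw 168.3 z [-0.0031  0.0018 -1.    ] F [ 1.3657  0.2003 -0.584 ] w -0.0001 q7 [ 0.037   0.7421  0.5191  1.8076 -0.5234  0.7361  2.2076]
0.06624760813118383
```

View pics/s4.png

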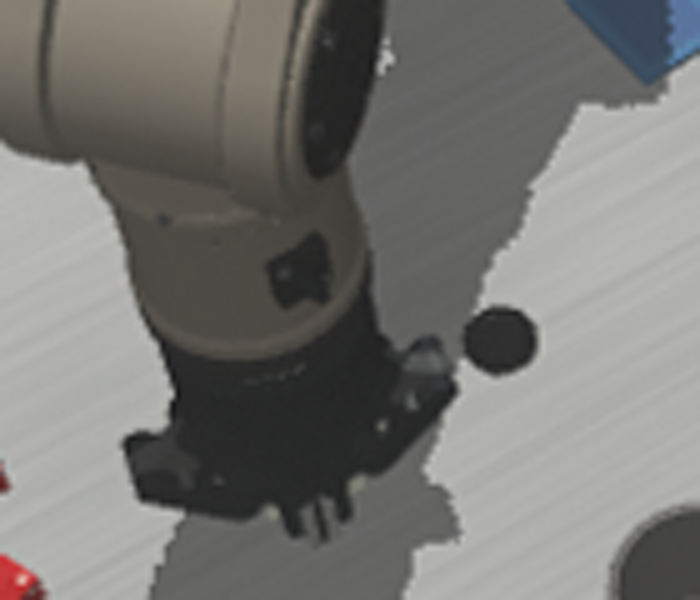

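```bash
python3 -m jog '[0,0,0,-0.03,0,0,0, 0,0,0,-0.07,0,0,0, 0,0,0,-0.07,0,-0.2,0, 0,0,0,-0.07,0,-0.4,0, 0,0,0,-0.07,0.25,-0.6,0.5, 0,0,0,-0.07,0.5,-0.6,1, 0,0,0,-0.07,0.75,-0.6,1, 0,0,0,-0.07,1,-0.6,1, 0,0,0,-0.07,1,-0.6,1, 0,0,0,-0.07,1,-0.6,1]'
python3 - <<'E'
from h import *
st()
crop(r.grab_frame("scene")[:,:,::-1],"pics/s5.png",190,215,90,90,6)
crop(r.grab_frame("top")[:,:,::-1],"pics/t5.png",370,205,80,100,6)
E
```

```text
clock: 8.3
tcp_pos: [0.6172, -0.1099, 0.1385]
orientation: [-0.31, -3.122, -0.004]
contact_force: [0.3, -0.6, 0.0]
grip_width: 0.0846
t 8.3 tcp [ 0.6172 -0.1099  0.1385] xyaw 168.64 z [-0.0036  0.0029 -1.    ] F [ 0.3476 -0.5631  0.0423] w 0.0846 q7 [-0.3712  0.5712  0.6288  1.7877 -0.4135  0.9217  1.8111]
```

View pics/s5.png

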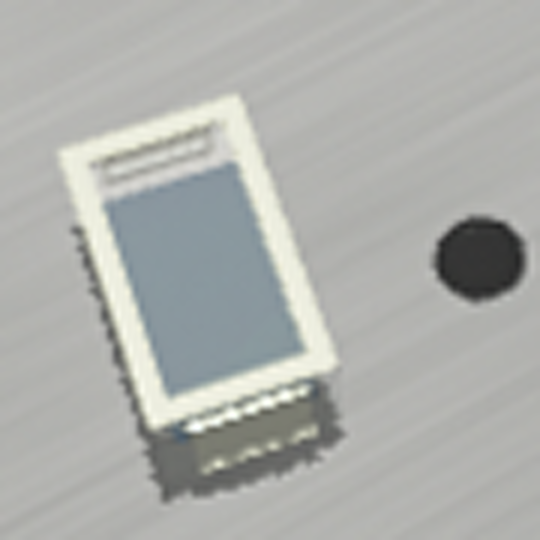

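View pics/t5.png

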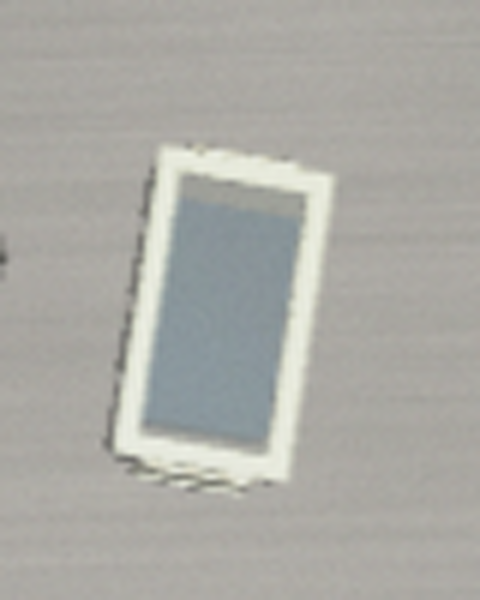

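```bash
python3 - <<'E'
from h import *
T=lambda x,y,z:px2w("top",370+x/6,205+y/6,z)
S=lambda x,y,z:px2w("scene",190+x/6,215+y/6,z)
t=np.array([T(x,y,.048) for x,y in((160,146),(335,175),(290,482),(114,451))])
s=np.array([S(x,y,.048) for x,y in((152,432),(338,370),(236,95),(60,152))])
for q in(t,s):
    d=(q[0]+q[1]-q[2]-q[3]);print(q.mean(0),np.degrees(np.arctan2(d[1],d[0])))
c=(t.mean(0)+s.mean(0))/2
a=np.radians(-11.7);X=np.array([np.cos(a),np.sin(a),0]);Y=np.array([-X[1],X[0],0]);c[2]=0
for n,i,x0,y0 in(("scene",cv2.imread("pics/s5.png"),190,215),("top",cv2.imread("pics/t5.png"),370,205)):
    P=lambda x,y,z:tuple(((w2px(n,c+x*X+y*Y+[0,0,z])-[x0,y0])*6).astype(int))
    for sg in(1,-1):
        for th,col in((0,(0,255,0)),(.15,(0,128,255)),(.4,(0,0,255))):
            x=57+26*np.sin(th)+3*np.cos(th); z=.042-.026*np.cos(th)
            cv2.line(i,P(sg*x/1e3,-.02,z),P(sg*x/1e3,.02,z),col,1)
    for A,B in(((57,32),(57,-32)),((57,-32),(-57,-32)),((-57,-32),(-57,32)),((-57,32),(57,32))):
        cv2.line(i,P(A[0]/1e3,A[1]/1e3,.048),P(B[0]/1e3,B[1]/1e3,.048),(255,0,255),1)
    cv2.imwrite(f"pics/ov_{n}.png",i)
E
```

```text
[ 0.4914 -0.2905  0.048 ] -11.212281417784068
[ 0.4927 -0.2911  0.048 ] -11.755940951358298
```

View pics/ov_scene.png

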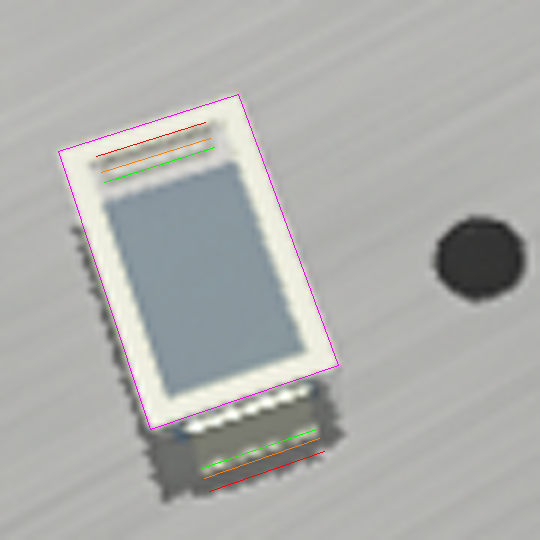

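View pics/ov_top.png

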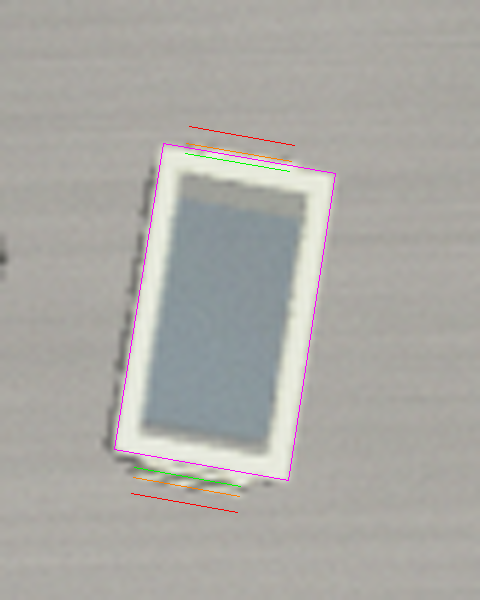

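```bash
python3 - <<'E'
from h import *
a=cv2.imread("pics/t5.png")[420:520,90:310];b=cv2.imread("pics/ov_top.png")[420:520,90:310]
cv2.imwrite("pics/z5.png",cv2.resize(np.vstack([a,b]),None,fx=3,fy=3,interpolation=cv2.INTER_NEAREST))
E
```

```text
(no output)
```

View pics/z5.png

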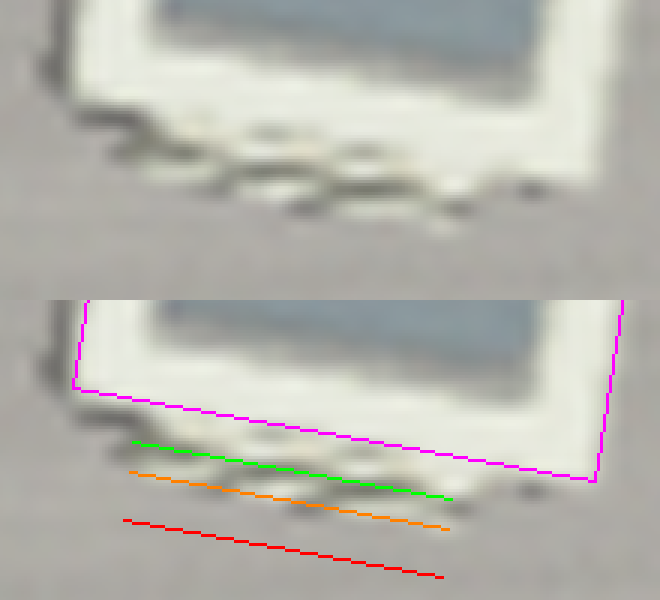

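```bash
sed -i 's/^CA=.*/CA=np.radians(-11.6); CC=np.array([.492,-.2908])/' h.py; python3 - <<'E'
from h import *
rel([*(CC-.084*CX),.0385],down(CA,True))
E
```

```text
turn [-0.0001 -0.0011 -0.0009] shift [ 0.8459 -0.9872  0.5054] deg 0.3
```

```bash
python3 -m jog '[0,-0.001,-0.001,0.2,-0.2,0,0, 0,-0.001,-0.001,0.4,-0.4,0,0, 0,-0.001,-0.001,0.6,-0.6,0,0, 0,-0.001,-0.001,0.75,-0.8,0,0, 0,-0.001,-0.001,0.85,-0.99,0,0, 0,-0.001,-0.001,0.85,-0.99,0,0, 0,-0.001,-0.001,0.85,-0.99,0.2,0, 0,-0.001,-0.001,0.85,-0.99,0.4,0, 0,-0.001,-0.001,0.85,-0.99,0.55,0, 0,-0.001,-0.001,0.85,-0.99,0.63,0, 0,-0.001,-0.001,0.85,-0.99,0.63,0]'
python3 - <<'E'
from h import *
st()
print((r.get_obs()["tcp_pos"][:2]-CC)@CX)
rel([*(CC-.069*CX),.011],down(CA,True))
E
```

```text
clock: 9.5
tcp_pos: [0.4063, -0.2754, 0.0118]
orientation: [-0.322, -3.121, -0.0]
contact_force: [0.1, 0.4, -0.8]
grip_width: -0.0001
t 9.5 tcp [ 0.4063 -0.2754  0.0118] xyaw 168.22 z [-0.0045  0.0007 -1.    ] F [ 0.0984  0.442  -0.8181] w -0.0001 q7 [ 0.0667  0.5816  0.5059  2.1656 -0.5552  0.5262  2.359 ]
-0.08702982169157532
turn [-0.0001 -0.0014 -0.001 ] shift [-0.0901  0.0111  0.0037] deg 0.3
```

```bash
python3 -m jog '[0,-0.001,-0.001,-0.03,0.01,0,0, 0,-0.001,-0.001,-0.06,0.01,0,0, 0,-0.001,-0.001,-0.08,0.01,0,0, 0,-0.001,-0.001,-0.08,0.01,0,0]'
for i in 1 2 3 4; do python3 -m jog '[0,0,0,-0.008,0,0,0]'; done
```

```text
clock: 9.9
tcp_pos: [0.4234, -0.2772, 0.0125]
orientation: [0.317, 3.125, -0.001]
contact_force: [0.9, 0.1, -0.3]
grip_width: 0.0002
clock: 10.0
tcp_pos: [0.4249, -0.2773, 0.0128]
orientation: [0.316, 3.126, -0.001]
contact_force: [-1.7, -0.5, -0.7]
grip_width: 0.0001
clock: 10.1
tcp_pos: [0.4264, -0.2773, 0.0129]
orientation: [-0.316, -3.125, 0.001]
contact_force: [-2.2, 0.1, -1.6]
grip_width: 0.0001
clock: 10.2
tcp_pos: [0.4278, -0.2774, 0.0129]
orientation: [-0.316, -3.125, 0.0]
contact_force: [-1.3, 0.1, -1.5]
grip_width: -0.0002
clock: 10.3
tcp_pos: [0.4291, -0.2776, 0.0128]
orientation: [-0.316, -3.124, -0.0]
contact_force: [-3.0, 1.3, 0.6]
grip_width: 0.0002
```

```bash
python3 -m jog '[0,0,0,0.03,0,0,0, 0,0,0,0.06,0,-0.1,0, 0,0,0,0.06,0,-0.3,0, 0,0,0,0,0.2,-0.5,0.5, 0,0,0,-0.25,0.4,-0.65,1, 0,0,0,-0.5,0.6,-0.65,1, 0,0,0,-0.7,0.8,-0.65,1, 0,0,0,-0.85,0.95,-0.65,1, 0,0,0,-0.85,0.95,-0.65,1, 0,0,0,-0.85,0.95,-0.65,1]'
python3 - <<'E'
from h import *
st()
crop(r.grab_frame("scene")[:,:,::-1],"pics/s6.png",190,215,90,90,6)
crop(r.grab_frame("top")[:,:,::-1],"pics/t6.png",370,205,80,100,6)
E
```

```text
clock: 11.3
tcp_pos: [0.6389, -0.1196, 0.1423]
orientation: [0.302, 3.125, 0.003]
contact_force: [-0.2, 0.2, -0.2]
grip_width: 0.0854
t 11.3 tcp [ 0.6389 -0.1196  0.1423] xyaw 168.96 z [ 0.0023  0.0019 -1.    ] F [-0.2299  0.2124 -0.2459] w 0.0854 q7 [-0.3592  0.6048  0.6467  1.7324 -0.4376  0.9505  1.8396]
```

View pics/s6.png

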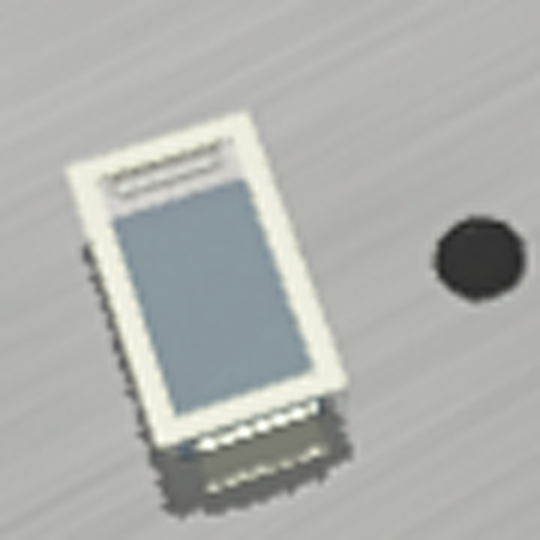

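View pics/t6.png

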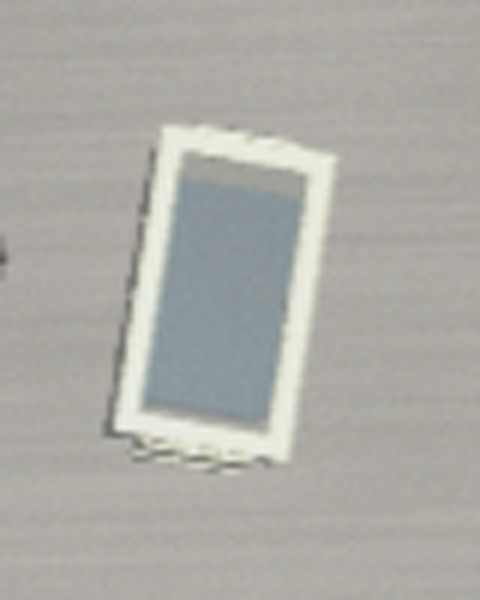

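```bash
python3 - <<'E'
from h import *
T=lambda x,y,z:px2w("top",370+x/6,205+y/6,z)
S=lambda x,y,z:px2w("scene",190+x/6,215+y/6,z)
t=np.array([T(x,y,.048) for x,y in((162,126),(338,155),(291,462),(114,431))])
s=np.array([S(x,y,.048) for x,y in((160,448),(348,385),(246,112),(66,170))])
for q in(t,s):
    d=(q[0]+q[1]-q[2]-q[3]);print(q.mean(0),np.degrees(np.arctan2(d[1],d[0])))
c=(t.mean(0)+s.mean(0))/2;a=np.radians(-11.6);X=np.array([np.cos(a),np.sin(a),0]);Y=np.array([-X[1],X[0],0]);c[2]=0
i=cv2.imread("pics/t6.png");j=i.copy()
P=lambda x,y,z:tuple(((w2px("top",c+x*X+y*Y+[0,0,z])-[370,205])*6).astype(int))
for sg in(1,-1):
  for th,col in((0,(0,255,0)),(.15,(0,128,255)),(.4,(0,0,255))):
    x=57+26*np.sin(th)+3*np.cos(th); z=.042-.026*np.cos(th)
    cv2.line(i,P(sg*x/1e3,-.02,z),P(sg*x/1e3,.02,z),col,1)
cv2.imwrite("pics/z6.png",cv2.resize(np.vstack([j[400:500,90:310],i[400:500,90:310]]),None,fx=3,fy=3))
E
```

```text
[ 0.4987 -0.2914  0.048 ] -11.571484162619713
[ 0.4999 -0.2918  0.048 ] -11.514102564877911
```

View pics/z6.png

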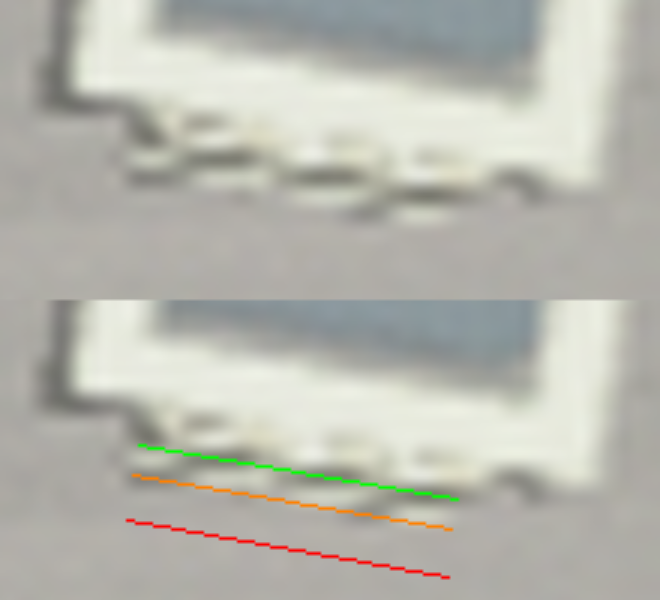

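```bash
sed -i 's/^CA=.*/CA=np.radians(-11.55); CC=np.array([.4993,-.2916])/' h.py; python3 - <<'E'
from h import *
rel([*CC,.004],down(CA,True))
E
```

```text
turn [-0.0001 -0.0004  0.0006] shift [ 0.4943 -0.9505  0.6923] deg 0.1
```

```bash
python3 -m jog '[0,0,0.001,0.25,-0.25,0,1, 0,0,0.001,0.4,-0.5,0,1, 0,0,0.001,0.494,-0.75,0,1, 0,0,0.001,0.494,-0.95,0,1, 0,0,0.001,0.494,-0.95,0,1, 0,0,0.001,0.494,-0.95,0.1,1]' 40
python3 - <<'E'
from h import *
st()
rel([*CC,.004],down(CA,True))
E
```

```text
clock: 12.0
tcp_pos: [0.4965, -0.2982, 0.1252]
orientation: [0.333, 3.12, -0.006]
contact_force: [1.0, 0.0, 0.1]
grip_width: 0.0855
t 12.0 tcp [ 0.4965 -0.2982  0.1252] xyaw 167.8 z [ 0.003 -0.004 -1.   ] F [1.0214 0.0161 0.0781] w 0.0855 q7 [-0.0692  0.5218  0.6687  1.9215 -0.426   0.8381  2.1824]
turn [-0.0011  0.0012 -0.0036] shift [-0.0043  0.0374  0.6057] deg 0.7
```

```bash
python3 -m jog '[-0.001,0.001,-0.004,-0.004,0.037,0.1,1, -0.001,0.001,-0.004,-0.004,0.037,0.25,1, -0.001,0.001,-0.004,-0.004,0.037,0.4,1, -0.001,0.001,-0.004,-0.004,0.037,0.5,1, -0.001,0.001,-0.004,-0.004,0.037,0.57,1, -0.001,0.001,-0.004,-0.004,0.037,0.606,1, -0.001,0.001,-0.004,-0.004,0.037,0.606,1]'
python3 - <<'E'
from h import *
st()
rel([*CC,.004],down(CA,True))
crop(r.grab_frame("scene")[:,:,::-1],"pics/s7.png",170,190,140,120,5)
E
```

```text
clock: 12.7
tcp_pos: [0.4984, -0.292, 0.0037]
orientation: [-0.316, -3.125, 0.0]
contact_force: [0.8, -0.1, -0.1]
grip_width: 0.0854
t 12.7 tcp [ 0.4984 -0.292   0.0037] xyaw 168.46 z [-0.0003 -0.0001 -1.    ] F [ 0.8112 -0.0555 -0.1335] w 0.0854 q7 [ 0.0361  0.6944  0.5179  1.9674 -0.5698  0.6272  2.2968]
turn [-0.0001 -0.0001  0.0001] shift [-0.0041  0.0028 -0.0013] deg 0.0
```

View pics/s7.png

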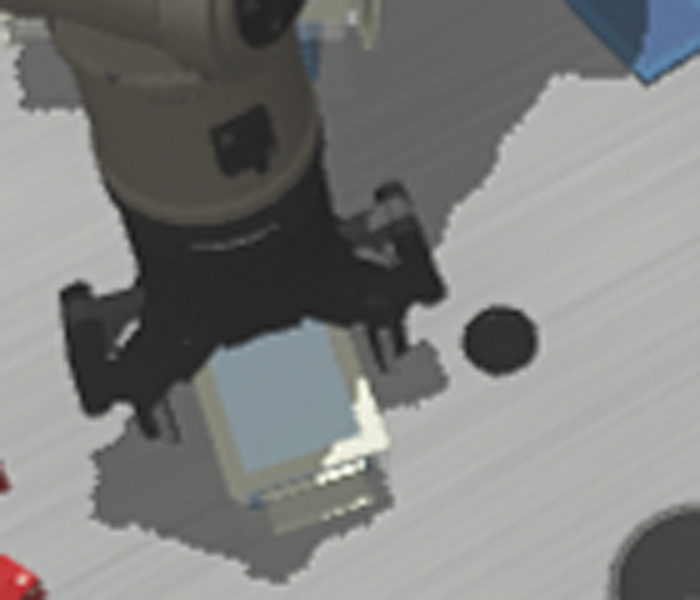

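```bash
python3 -m jog '[0,0,0,0,0,0,0.6, 0,0,0,0,0,0,0.4, 0,0,0,0,0,0,0, 0,0,0,0,0,0,0, 0,0,0,0,0,0,0, 0,0,0,0,0,0,0]' 40
python3 -m jog '[0,0,0,0,0,-0.05,0, 0,0,0,0,0,-0.1,0, 0,0,0,0,0,-0.15,0, 0,0,0,0,0,-0.15,0]'
python3 - <<'E'
from h import *
st()
crop(r.grab_frame("scene")[:,:,::-1],"pics/s8.png",170,190,140,120,5)
E
```

```text
clock: 13.35
tcp_pos: [0.4997, -0.2923, 0.0057]
orientation: [0.315, 3.123, -0.001]
contact_force: [-0.6, 0.9, 5.9]
grip_width: 0.0635
clock: 13.75
tcp_pos: [0.5006, -0.2929, 0.0374]
orientation: [0.315, 3.12, -0.002]
contact_force: [-0.4, -0.0, -3.5]
grip_width: 0.0634
t 13.75 tcp [ 0.5006 -0.2929  0.0374] xyaw 168.47 z [ 0.0051 -0.002  -1.    ] F [-0.3591 -0.0243 -3.4559] w 0.0634 q7 [ 0.0045  0.6449  0.5613  1.9596 -0.534   0.6811  2.2684]
```

View pics/s8.png

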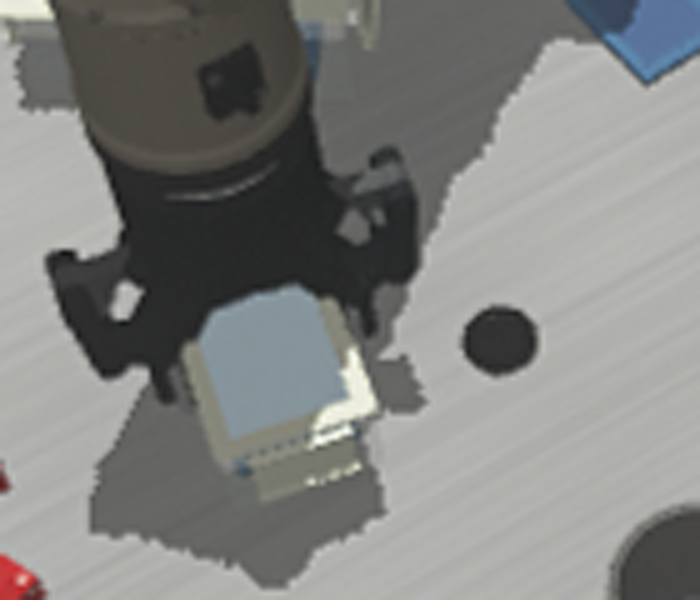

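```bash
python3 -m jog '[0,0,0,0,0,-0.25,0, 0,0,0,0,0,-0.5,0, 0,0,0,0,0.1,-0.75,0, 0,0,0,0,0.25,-1,0, 0,0,0,0,0.45,-1,0, 0,0,0,0,0.65,-1,0, 0,0,0,0,0.85,-1,0, 0,0,0,0,1,-1,0, 0,0,0,0,1,-1,0, 0,0,0,0,1,-1,0]'
python3 - <<'E'
from h import *
st()
rel([.63,.111,.24],down(np.radians(-0.8),True))
E
```

```text
clock: 14.8
tcp_pos: [0.5389, -0.0956, 0.236]
orientation: [0.312, 3.123, -0.002]
contact_force: [-0.0, -1.0, -3.0]
grip_width: 0.0634
t 14.8 tcp [ 0.5389 -0.0956  0.236 ] xyaw 168.59 z [ 0.0032 -0.0016 -1.    ] F [-0.0399 -0.9956 -3.0143] w 0.0634 q7 [-0.5416  0.3156  0.7498  1.8972 -0.2496  1.0204  1.6865]
turn [-0.0004  0.0011 -0.0589] shift [-0.2421  1.1025 -0.02  ] deg 10.6
```

```bash
python3 -m jog '[0,0.001,-0.01,-0.06,0.2,-0.02,0, 0,0.001,-0.02,-0.12,0.4,-0.02,0, 0,0.001,-0.03,-0.17,0.6,-0.02,0, 0,0.001,-0.045,-0.21,0.8,-0.02,0, 0,0.001,-0.059,-0.24,0.95,-0.02,0, 0,0.001,-0.059,-0.24,1,-0.02,0, 0,0.001,-0.059,-0.24,1,-0.02,0]'
python3 - <<'E'
from h import *
st()
rel([.63,.111,.20],down(np.radians(-0.8),True))
cv2.imwrite("pics/s9.png",r.grab_frame("scene")[:,:,::-1])
cv2.imwrite("pics/t9.png",r.grab_frame("top")[:,:,::-1])
E
```

```text
clock: 15.5
tcp_pos: [0.6255, 0.0914, 0.2393]
orientation: [-0.02, -3.141, 0.003]
contact_force: [-0.1, -0.1, -4.7]
grip_width: 0.0635
t 15.5 tcp [0.6255 0.0914 0.2393] xyaw 179.25 z [-0.0009 -0.0019 -1.    ] F [-0.0765 -0.0699 -4.6628] w 0.0635 q7 [-0.7033  0.4561  0.6352  1.6865 -0.2958  1.0984  1.5772]
turn [-0.0006 -0.0003  0.0003] shift [-0.0214  0.0987  0.1963] deg 0.1
```

View pics/s9.png

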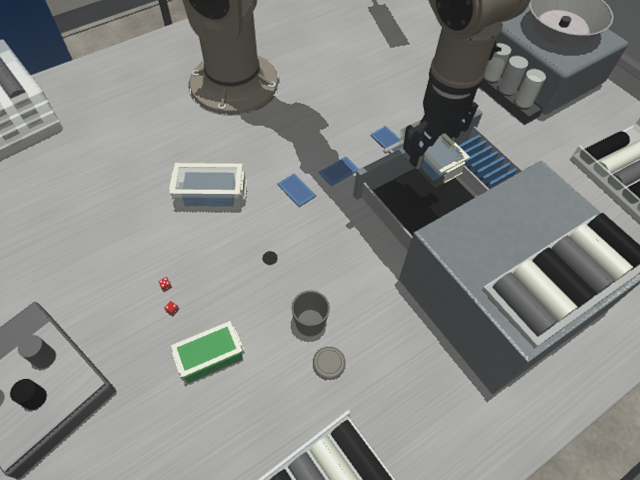

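View pics/t9.png

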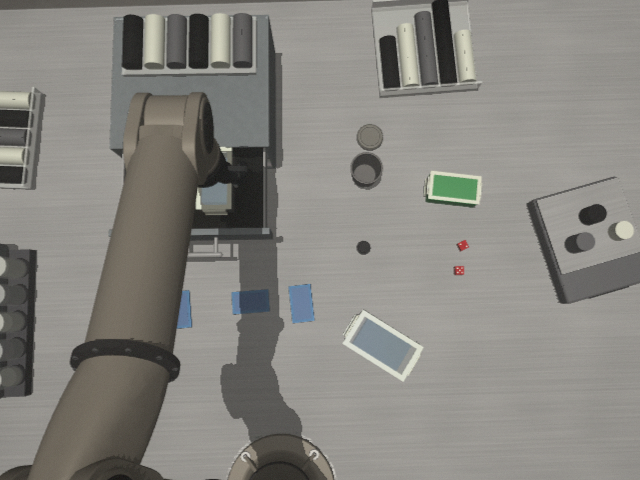

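```bash
python3 -m jog '[0,0,0,-0.02,0.08,0,0, 0,0,0,-0.02,0.08,0.05,0, 0,0,0,-0.02,0.08,0.2,0, 0,0,0,-0.02,0.08,0.35,0, 0,0,0,-0.02,0.08,0.45,0, 0,0,0,-0.02,0.08,0.53,0, 0,0,0,-0.02,0.08,0.59,0, 0,0,0,-0.02,0.08,0.6,0, 0,0,0,-0.02,0.08,0.6,0]'
python3 - <<'E'
from h import *
st()
crop(r.grab_frame("scene")[:,:,::-1],"pics/s10.png",340,90,200,150,4)
E
```

```text
clock: 16.5
tcp_pos: [0.6296, 0.1036, 0.12]
orientation: [-0.027, -3.141, 0.005]
contact_force: [-0.3, -0.6, -3.8]
grip_width: 0.0637
t 16.5 tcp [0.6296 0.1036 0.12  ] xyaw 179.01 z [-0.0002 -0.0029 -1.    ] F [-0.2559 -0.6344 -3.8292] w 0.0637 q7 [-0.6608  0.5956  0.5616  1.772  -0.3913  0.8884  1.6278]
```

View pics/s10.png

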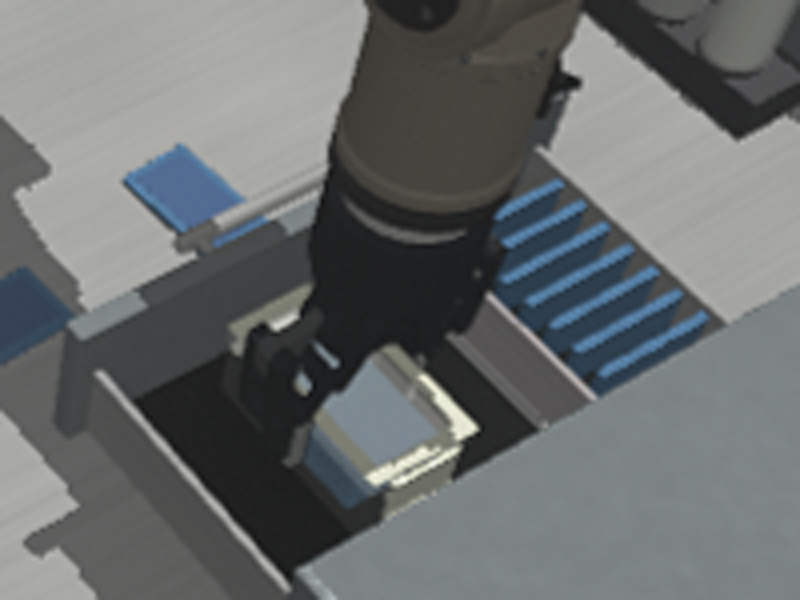

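```bash
python3 -m jog '[0,0,0,0,0,0.03,0, 0,0,0,0,0,0.05,0, 0,0,0,0,0,0.055,0]'
python3 -m jog '[0,0,0,0,0,0.01,0, 0,0,0,0,0,0.01,0]'
python3 -m jog '[0,0,0,0,0,0.008,0, 0,0,0,0,0,0.008,0]'
```

```text
clock: 16.85
tcp_pos: [0.6298, 0.1037, 0.1092]
orientation: [0.027, 3.141, -0.004]
contact_force: [0.9, 0.2, -3.6]
grip_width: 0.0638
clock: 17.05
tcp_pos: [0.6295, 0.1037, 0.107]
orientation: [-0.027, -3.141, 0.004]
contact_force: [-0.8, -0.4, -3.4]
grip_width: 0.0635
clock: 17.25
tcp_pos: [0.63, 0.1037, 0.1058]
orientation: [0.027, 3.141, -0.004]
contact_force: [0.1, -0.4, -0.9]
grip_width: 0.0635
```

```bash
python3 -m jog '[0,0,0,0,0,0.006,0, 0,0,0,0,0,0.006,0]'
python3 -m jog '[0,0,0,0,0,0,0.85, 0,0,0,0,0,0,1, 0,0,0,0,0,0,1, 0,0,0,0,0,0,1, 0,0,0,0,0,0,1]'
```

```text
clock: 17.45
tcp_pos: [0.631, 0.1037, 0.1057]
orientation: [0.027, 3.138, -0.003]
contact_force: [-1.3, -0.1, 5.0]
grip_width: 0.0632
clock: 17.95
tcp_pos: [0.6309, 0.1037, 0.1056]
orientation: [0.027, 3.139, -0.003]
contact_force: [-0.1, 0.5, -0.3]
grip_width: 0.0855
```

```bash
python3 -m jog '[0,0,0,0,0,-0.05,1, 0,0,0,0,0,-0.15,1, 0,0,0,0,0,-0.3,1, 0,0,0,0,0,-0.5,1, 0,0,0,0,0,-0.7,1, 0,0,0,0,0,-0.75,1]'
python3 - <<'E'
from h import *
st()
crop(r.grab_frame("scene")[:,:,::-1],"pics/s11.png",340,90,200,150,4)
crop(r.grab_frame("top")[:,:,::-1],"pics/t11.png",100,130,190,140,4)
E
```

```text
clock: 18.55
tcp_pos: [0.633, 0.1036, 0.2613]
orientation: [0.028, 3.131, 0.0]
contact_force: [0.2, -0.4, -0.5]
grip_width: 0.0858
t 18.55 tcp [0.633  0.1036 0.2613] xyaw 178.97 z [ 0.0106  0.0001 -0.9999] F [ 0.1815 -0.418  -0.4612] w 0.0858 q7 [-0.7241  0.4467  0.6462  1.6485 -0.2899  1.1335  1.5488]
```

View pics/s11.png

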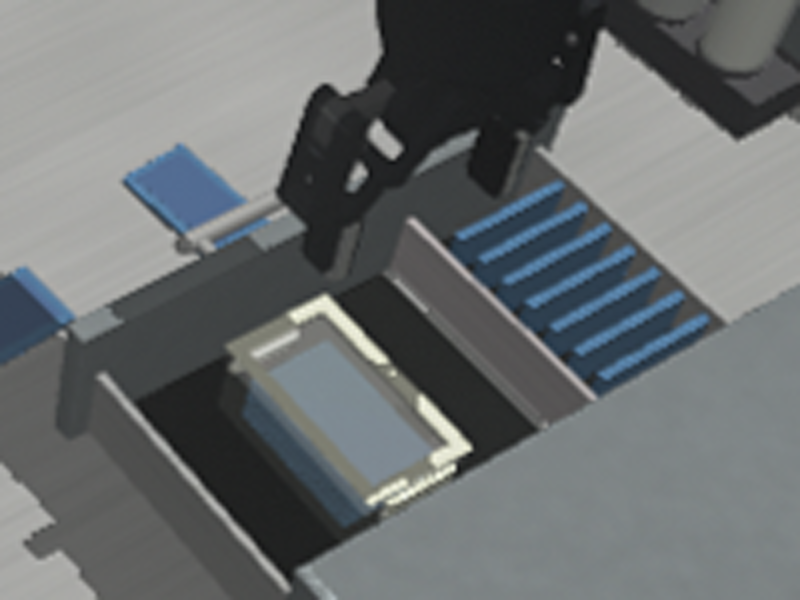

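View pics/t11.png

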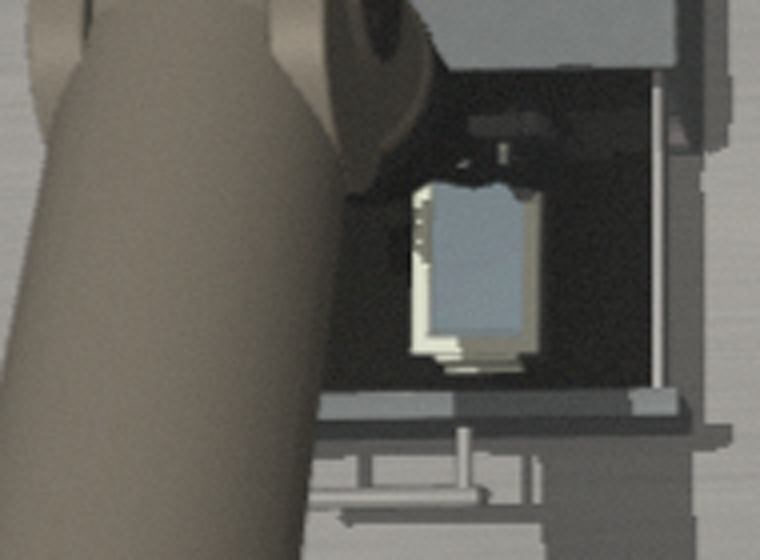

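```bash
python3 - <<'E'
from h import *
rel([.45,.155,.261],down(np.radians(-0.8),True))
E
```

```text
turn [-0.0001  0.0022 -0.0011] shift [ 0.9128  0.2394 -0.0205] deg 0.5
```

```bash
python3 -m jog '[0,0.003,0,0.2,0.05,-0.02,0.5, 0,0.003,0,0.4,0.1,-0.02,0, 0,0.003,0,0.6,0.15,-0.02,0, 0,0.003,0,0.8,0.2,-0.02,0, 0,0.003,-0.001,0.91,0.24,-0.02,0, 0,0.003,-0.001,0.91,0.24,-0.02,0, 0,0.003,-0.001,0.91,0.24,-0.02,0]'
python3 - <<'E'
from h import *
st()
rel([.45,.155,.122],down(np.radians(-0.8),True))
crop(r.grab_frame("top")[:,:,::-1],"pics/t12.png",100,130,190,140,4)
E
```

```text
clock: 19.35
tcp_pos: [0.4499, 0.1552, 0.2602]
orientation: [-0.02, -3.138, 0.001]
contact_force: [0.5, -0.6, -0.0]
grip_width: 0.0002
t 19.35 tcp [0.4499 0.1552 0.2602] xyaw 179.26 z [-0.0034 -0.0006 -1.    ] F [ 0.5346 -0.5942 -0.0252] w 0.0002 q7 [-1.0525  0.1178  0.6512  2.0115 -0.0836  1.0411  1.1957]
turn [-0.0002 -0.0011  0.0003] shift [-0.0027 -0.0006  0.691 ] deg 0.2
```

View pics/t12.png

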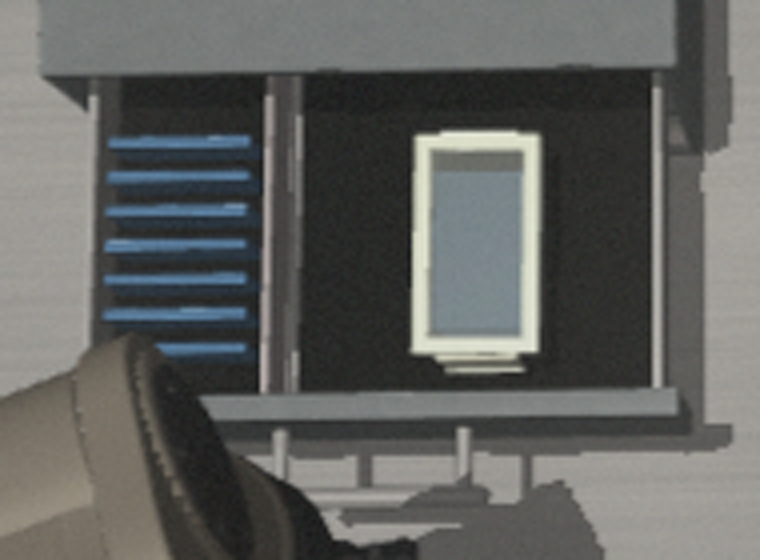

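```bash
python3 - <<'E'
from h import *
# lid near edge midpoint & far edge
n=px2w("top",100+476/4,130+354/4,.148); f=px2w("top",100+478/4,130+134/4,.148); print(n,f,f-n)
X=(f-n)/np.linalg.norm(f-n); c=n+.057*X; c[2]=.1
for th in(0,.1,.15,.25,.4):
    for rr,k in((26,0),(26,3),(26,-3)):
        x=57+rr*np.sin(th)+k*np.cos(th); z=.042-.001*(rr*np.cos(th)-k*np.sin(th))
        print(th,k,(w2px("top",c-x/1e3*X+[0,0,z])-[100,130])*4)
E
python3 - <<'E'
from h import *
crop("pics/t12.png","pics/z12.png",390,330,180,60,4)
E
```

```text
[0.5728 0.1043 0.148 ] [0.6875 0.1025 0.148 ] [ 0.1147 -0.0019  0.    ]
0 0 [486.8121 363.7417]
0 3 [486.764  369.4167]
0 -3 [486.8603 358.0703]
0.1 0 [486.7278 368.6136]
0.1 3 [486.5812 374.1777]
0.1 -3 [486.8742 363.0558]
0.15 0 [486.6537 371.0074]
0.15 3 [486.4583 376.4964]
0.15 -3 [486.8488 365.526 ]
0.25 0 [486.4426 375.6825]
0.25 3 [486.1509 380.9825]
0.25 -3 [486.7338 370.3924]
0.4 0 [485.9723 382.3318]
0.4 3 [485.541  387.2542]
0.4 -3 [486.4026 377.4218]
```

View pics/z12.png

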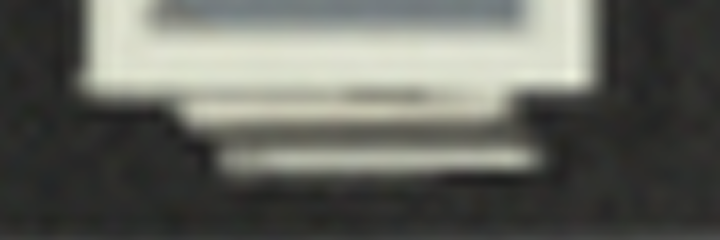

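```bash
python3 -m jog '[0,-0.001,0,-0.003,0,0.2,0, 0,-0.001,0,-0.003,0,0.4,0, 0,-0.001,0,-0.003,0,0.6,0, 0,-0.001,0,-0.003,0,0.69,0, 0,-0.001,0,-0.003,0,0.69,0]'
python3 -m jog '[0,0,0,-0.04,0,0,0, 0,0,0,-0.08,0,0,0, 0,0,0,-0.12,0,0,0, 0,0,0,-0.16,0,0,0, 0,0,0,-0.2,0,0,0, 0,0,0,-0.24,0,0,0, 0,0,0,-0.24,0,0,0]'
python3 - <<'E'
from h import *
st()
crop(r.grab_frame("scene")[:,:,::-1],"pics/s13.png",340,90,200,150,4)
E
```

```text
clock: 19.9
tcp_pos: [0.45, 0.1529, 0.1196]
orientation: [-0.025, -3.138, 0.009]
contact_force: [-0.1, -0.9, 0.6]
grip_width: -0.0003
clock: 20.6
tcp_pos: [0.4996, 0.1521, 0.1197]
orientation: [-0.026, -3.139, 0.009]
contact_force: [-0.1, -0.6, 0.2]
grip_width: -0.0002
t 20.6 tcp [0.4996 0.1521 0.1197] xyaw 179.06 z [-0.0022 -0.0056 -1.    ] F [-0.0822 -0.5651  0.2379] w -0.0002 q7 [-0.8733  0.4205  0.5722  2.047  -0.3182  0.7647  1.4468]
```

View pics/s13.png

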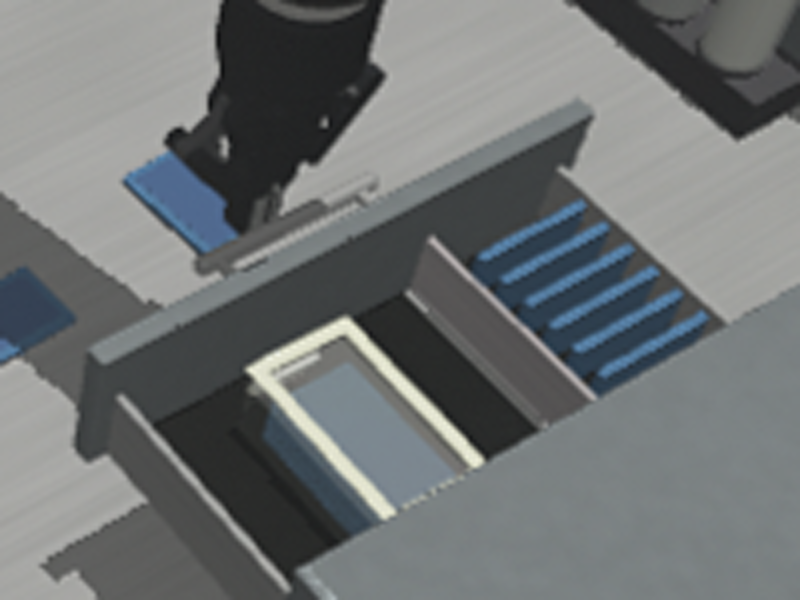

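```bash
python3 -m jog '[0,0,0,-0.04,0,0,0, 0,0,0,-0.09,0,0,0, 0,0,0,-0.14,0,0,0, 0,0,0,-0.19,0,0,0, 0,0,0,-0.24,0,0,0, 0,0,0,-0.29,0,0,0, 0,0,0,-0.34,0,0,0, 0,0,0,-0.39,0,0,0, 0,0,0,-0.43,0,0,0, 0,0,0,-0.46,0,0,0, 0,0,0,-0.48,0,0,0]'
python3 -m jog '[0,0,0,-0.03,0,0,0, 0,0,0,-0.06,0,0,0, 0,0,0,-0.09,0,0,0, 0,0,0,-0.12,0,0,0, 0,0,0,-0.15,0,0,0]'
python3 - <<'E'
from h import *
st()
crop(r.grab_frame("scene")[:,:,::-1],"pics/s14.png",340,90,200,150,4)
E
```

```text
clock: 21.75
tcp_pos: [0.5957, 0.1504, 0.1194]
orientation: [-0.026, -3.139, 0.009]
contact_force: [-2.1, -0.1, 0.2]
grip_width: -0.0002
clock: 22.25
tcp_pos: [0.6262, 0.1499, 0.1194]
orientation: [-0.026, -3.139, 0.009]
contact_force: [-2.3, -0.5, -0.4]
grip_width: 0.0
t 22.25 tcp [0.6262 0.1499 0.1194] xyaw 179.05 z [-0.0021 -0.0057 -1.    ] F [-2.2924 -0.516  -0.4259] w 0.0 q7 [-0.7157  0.6015  0.5406  1.7543 -0.3761  0.8947  1.5414]
```

View pics/s14.png

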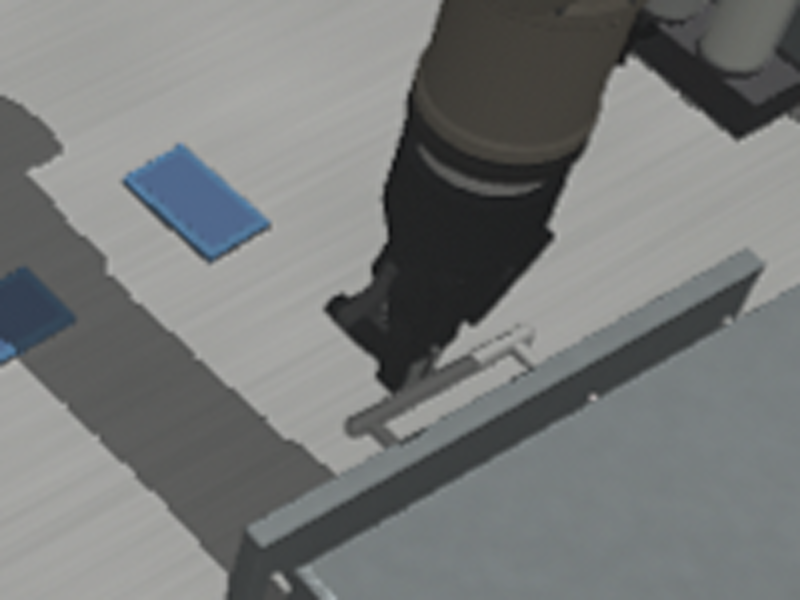

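```bash
python3 -m jog '[0,0,0,-0.02,0,0,0, 0,0,0,-0.04,0,0,0, 0,0,0,-0.06,0,0,0, 0,0,0,-0.08,0,0,0, 0,0,0,-0.1,0,0,0]'
python3 -m jog '[0,0,0,-0.01,0,0,0, 0,0,0,-0.02,0,0,0]'
python3 -m jog '[0,0,0,-0.01,0,0,0, 0,0,0,-0.02,0,0,0]'
```

```text
clock: 22.8
tcp_pos: [0.6469, 0.1495, 0.1195]
orientation: [-0.026, -3.139, 0.009]
contact_force: [-15.9, 1.0, 8.6]
grip_width: 0.0003
clock: 23.0
tcp_pos: [0.6469, 0.1495, 0.1193]
orientation: [-0.026, -3.129, 0.008]
contact_force: [-22.5, -0.4, 17.2]
grip_width: 0.0001
clock: 23.2
tcp_pos: [0.6467, 0.1496, 0.1191]
orientation: [-0.025, -3.119, 0.008]
contact_force: [-21.4, 0.4, 17.2]
grip_width: -0.0
```

```bash
python3 -m jog '[0,0,0,0.1,0,0,0, 0,0,0,0.25,0,0,0, 0,0,0,0.4,0,0,0, 0,0,0,0.5,0,-0.2,0, 0,0,0,0.6,0,-0.4,0, 0,0,0,0.7,0,-0.6,0, 0,0,0,0.7,0,-0.6,0]'
python3 - <<'E'
from h import *
st()
a=r.grab_frame("scene")[:,:,::-1];b=r.grab_frame("top")[:,:,::-1]
cv2.imwrite("pics/s15.png",a);cv2.imwrite("pics/t15f.png",b)
crop(b,"pics/t15.png",100,100,190,140,4)
E
```

```text
clock: 23.9
tcp_pos: [0.5113, 0.1532, 0.2476]
orientation: [-0.025, -3.127, -0.001]
contact_force: [0.5, 0.3, 0.1]
grip_width: -0.0
t 23.9 tcp [0.5113 0.1532 0.2476] xyaw 179.08 z [-0.0141  0.001  -0.9999] F [0.496  0.2536 0.1402] w -0.0 q7 [-0.942   0.2665  0.6524  1.8981 -0.1913  1.0511  1.3459]
```

View pics/s15.png

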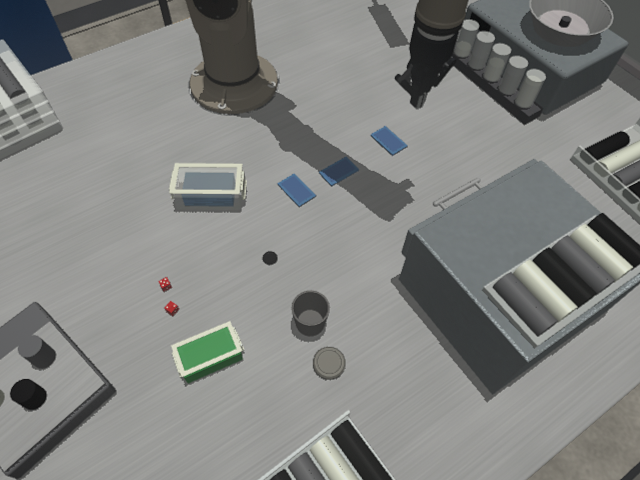

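View pics/t15.png

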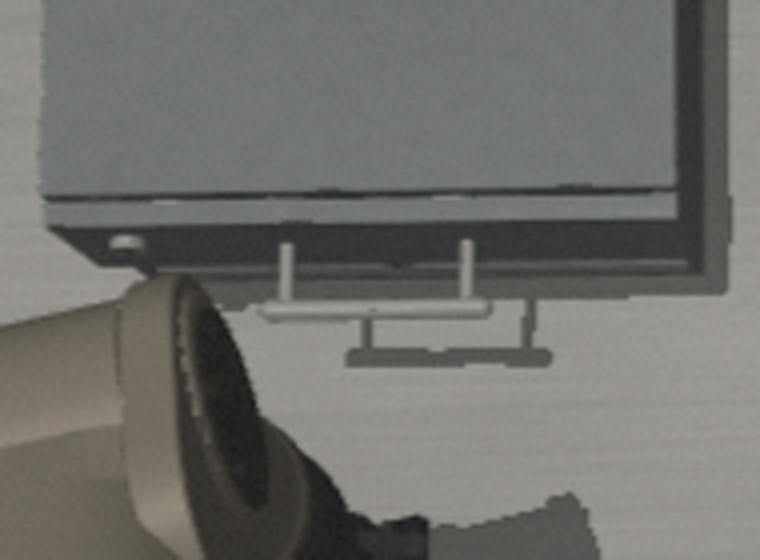

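```bash
python3 - <<'E'
from h import *
D=lambda x,y,z:px2w("top",100+x/4,100+y/4,z)
for x,yc,yi,yf in((100,197,204,228),(620,187,194,219)):
    print(D(x,yc,.185)[0],D(x,yi,.176)[0],D(x,yf,.176)[0])
print(D(490,307,.143),D(260,311,.143))
crop("pics/t15.png","pics/z15.png",480,170,220,120,3)
E
```

```text
0.7126291820459228 0.7116753368195063 0.6992460969680234
0.7098961308753942 0.7089207579676109 0.6959763989229133
[0.6606 0.0973 0.143 ] [0.6621 0.216  0.143 ]
```

View pics/z15.png

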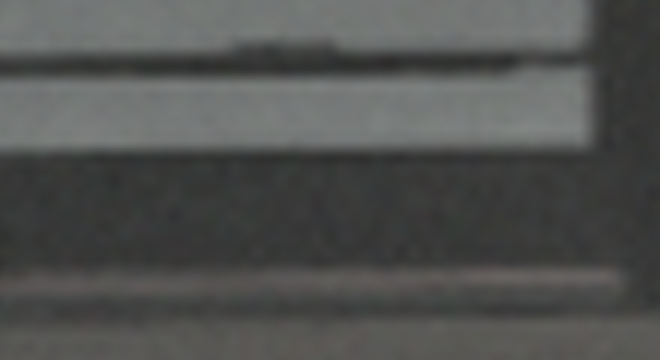

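```bash
python3 -c "
from bench import r
print(r.hand_in())"
```

```text
the job is handed in; nothing more can be done
None
```

I folded down both clip flaps, set the case upright in the wide bay, pushed the drawer shut and handed the job in at about 24 s. `r.hand_in()` gives no verdict, so this rests on my own checks.

- **Flaps:** Both ends stopped the finger at the same distance from the case centre (about 71 mm), as they should if both flaps are flat. The far flap also looked flat in the pictures. The first pictures left the near flap unclear, so I pressed it again. In the last view its lower edge came out at 0 to 0.06 rad, limited by the picture resolution.
- **Case:** The case touched the bay floor before I opened the fingers (about 5 N upward on the wrist), and it looked upright in the pictures. By my estimate it stood near bay x 0.08 m and y -0.01 m. Once the drawer was shut I could no longer see it.
- **Drawer:** It stopped hard at about 22 N. The pictures show the panel about 1 mm from the cabinet front, which is within the accuracy of my measurement.
- **Bystanders:** In the last scene picture, compared by eye, they stand where they were at the start. The robot was clear of everything when I handed in.

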